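# Square up the solar charge controller and mount it in its cradle

## Task

Slide the flat aluminium solar charge controller gently along the deck, without lifting it, until its end is against the low white rail; then slide it along the rail until its long side comes up firm and square against both arms of the white U-shaped stop, wherever that is set, without shifting the stop, and let go of it in that corner. Then take a fresh grip across its middle, lift it out and lay it gently into the grey cradle, flat on its floor between the four raised corners; let go, and leave the other things on deck where they are.

Things in the scene. Friction and masses are not known exactly. Their poses are not given: they have to be found in the camera images.
- controller_center (a point): Centre (half-way up) of the solar charge controller: flat plain aluminium case, 64 (x) x 140 (y) x 16 mm thick (z up), 0.17-0.35 kg, flat on the deck; black terminal strip on top along its -x edge, ribs and a small window beside it. Starts in the open, short of rail and stop, turned up to 0.35 rad from the rail's axes. Grip across its 64 mm.
- rail: Low white-painted wooden rail fixed to the deck, 10 mm high, 18 mm wide, 125 mm long. Origin: on its inner face at deck height, z up. Its inner face is the plane y = 0, from x = -75 to 50 mm; the controller's +y end comes against it from -y, its 140 mm then along y, centre at y = -70 mm. The adjustable stop bounds the corner on the +x side.
- track: Two flush tracks fixed to the deck, same origin and axes as the rail, carrying a white U-shaped stop 10 mm high: two arms 30 mm wide (y -140 to -110, -32 to -2 mm), open deck between for a finger, a cross bar 70 mm beyond the faces. The arms' faces, which stop the controller's +x side, stand anywhere from x = 0 to 30 mm: NOT given by this pose. Friction holds the stop; over 14 N shifts it.
- cradle: Grey plastic cradle fixed to the deck, 88 (x) x 164 mm (y). Origin: centre of its underside, z up. Flat floor 20 mm above the deck; four L-shaped raised corners 10 mm higher leave a pocket 69 (x) x 145 mm (y), 2.5 mm play each side of the controller. Long sides open for the fingers from y = -54 to 54 mm.
- cradle_home (a point): Where the controller's centre is when it lies home in the cradle: 28 mm above the deck over the cradle's centre, same axes; the controller's 140 mm along y, either way round.
- multimeter: Bystander, loose, not to be disturbed: red hand multimeter, 75 x 150 x 33 mm, lying flat. Origin: centre of its underside.
- relay: Bystander, loose, not to be disturbed: white relay module, 55 x 90 x 29 mm. Origin: centre of its underside.
- fusebox: Bystander, loose, not to be disturbed: black fuse block, 40 x 70 x 32 mm with brass studs. Origin: centre of its underside.
- bottle: Bystander, loose, not to be disturbed: amber drink bottle, 66 mm across, 200 mm tall, standing. Origin: centre of its underside.
- wrench: Bystander, loose, not to be disturbed: steel open-ended wrench, 160 mm, lying. Origin: underneath it, about its middle; its length lies along its x axis.
- screwdriver: Bystander, loose, not to be disturbed: screwdriver, 180 mm, lying. Origin: underneath it, about its middle; its length lies along its x axis.
- tin: Bystander, loose, not to be disturbed: small open steel tin, 80 mm across, 45 mm tall. Origin: centre of its underside.
There are look-alikes about, which are no part of the job. Several things look just like the rail: the one meant starts nearest to the robot's base. Of the things that look like the part that bears controller_center, the middle-sized one is meant.

How it is judged:
By the outcome, as a careful person would: the job done as asked, in the order asked, and still so for the second after the job is handed in, with the robot touching nothing.
It also fails if it takes over 61 s, if anything falls off the work surface, if the arm or the gripper's body presses on something with over 40 N, if the wrist force passes 120 N, or if a joint passes its speed limit or range.

## Robot

A 7-joint arm with a two-finger parallel gripper is mounted at the origin on the work surface. World frame = base frame: x ahead of the robot, y to its left, z up, the work surface at z = 0. Lengths are in m, angles in rad, forces in N, time in s.
With the tool pointing down it reaches from about 0.375 to 0.925 m from the base axis. Payload 3.1 kg.
Tool frame: the origin (TCP) lies between the finger pads; the fingertips stand 19 mm ahead of it and the grasp point (between the pads) is the TCP; z points along the fingers, y is the direction in which the jaws open and shut (so a half turn about z gives the same grasp; the last joint's range is limited). The gripper opens to 85 mm and grips with 20 to 120 N. Pads are 22 mm wide; open, the fingers measure 114 mm over their backs; the gripper's body (76 mm by 85 mm) begins 54 mm behind the grasp point. The pads swing forward as they close: fully open they stand 13 mm farther back than shut.
Start: joints at [1.119, 0.383, 0.044, 1.598, -0.018, 1.161, -0.05], TCP at [0.225, -0.61, 0.25] pointing down, gripper open.
Joint ranges: [-2.61, 2.61], [-0.41, 2.15], [-1.48, 1.57], [0, 2.5], [-1.57, 4.71], [0.05, 1.97], [-2.85, 2.85]. Speed limits (rad/s): [2.79, 2.79, 3.14, 3.14, 3.14, 3.14, 3.14].

## Interface

Orientations are given as a unit quaternion [x, y, z, w].
In Python, from bench import move_ptp, movel, move_j, move_gripper, pause, inverse_kinematics, read_camera, camera_params, MotionError, sign_off, look_for, tip_of, read_time_s, read_qpos, read_joint_vel, read_effort, read_eef_pos, read_tcp_rot, read_ft_force, read_ft_torque, read_finger_gap gives the robot as it stands. Calls block until the motion is done:
- move_ptp(position, orientation): joint-space move of the TCP to a pose.
- movel(position, orientation=None, speed=0.15): straight line of the TCP; orientation=None keeps the orientation; speed is the mean speed in m/s.
- move_j(angles): joint-space move.
- move_gripper(opening, effort=None): finger opening in m; effort is the grip in N (None keeps the last); returns when the fingers have stopped.
- pause(seconds).
- inverse_kinematics(position, orientation): joint angles nearest the present ones, or None.
- read_camera(name): name is "side" or "top"; returns the picture (420x560x3 uint8, red, green, blue); there is no depth.
- camera_params(name): a dict with "K" (3x3 intrinsics, pixels), "camera_from_world" (4x4, takes a point from world to camera coordinates). Camera axes: x right, y down, z forward; pixel columns grow to the right and rows downward; lengths in m; the calibration is good to about 2 mm. A picture is of the moment at which its call begins. camera_params takes no time and is no camera call.
A pose or a line that the arm cannot do raises MotionError and nothing moves.
- sign_off(): hands the job in, once; it reports no verdict.
Trained networks look in the newest picture that a camera, given by its name, has taken for a name from the list of things; names that differ only in an ending like _2 or _b are one class to them, and where a whole thing is asked for, a point or a joint stands for the part that bears it (a point fixed in the world has none). Each returns a list of dicts, best first, with "confidence" (0 to 1); they miss things now and then, are a little off and sometimes report something else, mostly with a low value. They report only what shows in the picture. A call takes as long as a camera call. They do not tell look-alikes from the thing itself.
- look_for(camera, name): "at" ([column, row] in pixels, amid what is visible of it).
- tip_of(camera, name): "at" ([column, row] in pixels: a listed point, or the origin of a listed thing).
Readings, each from a call of its own:
- read_time_s(): time.
- read_qpos(): joint angles.
- read_joint_vel(): joint speeds.
- read_effort(): joint torques, N m.
- read_eef_pos(): TCP position.
- read_tcp_rot(): TCP orientation.
- read_ft_force(): force on the tool from outside, world axes, zero at the start.
- read_ft_torque(): the same for the moment, N m.
- read_finger_gap(): finger opening in m.
Only numpy, scipy, OpenCV 4.12 (cv2) and the standard library are available. Lean on these libraries where they do the work, as an engineer would, in place of code of your own. Each camera call takes 0.05 s, during which the arm holds its last target.

## Working session

There is one attempt and no reset: what is moved stays moved. The work goes in short steps, each a Python script; the robot and the scene stay as the last script left them, time stands still between calls to the robot, and variables do not carry over. Pictures are saved under pics/ and viewed, and the job is handed in when it is done.

```bash
mkdir -p pics; ls
python3 - <<'E'
from bench import *
import cv2, numpy as np
for c in ["top","side"]:
    im=read_camera(c); cv2.imwrite(f"pics/{c}0.png",im[:,:,::-1])
    p=camera_params(c); print(c,np.round(p["K"],1).tolist(),np.round(p["camera_from_world"],3).tolist())
    for n in ["controller_center","rail","track","cradle","cradle_home"]:
        for f in (look_for,tip_of):
            try: print(c,n,f.__name__,[(np.round(d["at"]).tolist(),round(d["confidence"],2)) for d in f(c,n)])
            except Exception as e: print(c,n,f.__name__,e)
print(read_time_s(),read_eef_pos(),read_tcp_rot(),read_finger_gap())
E
```

```text
pics
top [[379.2, 0.0, 287.7], [0.0, 379.2, 206.9], [0.0, 0.0, 1.0]] [[0.002, -1.0, -0.022, 0.036], [-0.996, 0.0, -0.095, 0.568], [0.095, 0.022, -0.995, 0.964], [0.0, 0.0, 0.0, 1.0]]
top controller_center call [([327.0, 251.0], 0.8), ([364.0, 202.0], 0.61), ([387.0, 318.0], 0.57), ([193.0, 160.0], 0.44)]
top controller_center call [([332.0, 252.0], 0.98), ([389.0, 320.0], 0.91), ([366.0, 199.0], 0.66)]
top rail call [([266.0, 204.0], 0.86), ([335.0, 103.0], 0.72), ([270.0, 100.0], 0.67)]
top rail call [([270.0, 204.0], 0.68), ([331.0, 252.0], 0.65), ([272.0, 100.0], 0.64), ([337.0, 103.0], 0.6)]
top track call [([302.0, 174.0], 0.69), ([264.0, 206.0], 0.53)]
top track call [([270.0, 201.0], 0.7)]
top cradle call [([202.0, 222.0], 0.78)]
top cradle call [([202.0, 220.0], 0.73)]
top cradle_home call [([205.0, 218.0], 0.78), ([306.0, 172.0], 0.28)]
top cradle_home call [([199.0, 215.0], 0.87)]
side [[529.0, 0.0, 282.9], [0.0, 529.0, 211.2], [0.0, 0.0, 1.0]] [[-0.902, -0.431, -0.008, 0.514], [-0.284, 0.607, -0.743, 0.19], [0.325, -0.668, -0.67, 1.19], [0.0, 0.0, 0.0, 1.0]]
side controller_center call [([334.0, 217.0], 0.77), ([297.0, 182.0], 0.59), ([416.0, 200.0], 0.57), ([336.0, 113.0], 0.52)]
side controller_center call [([419.0, 200.0], 0.9), ([336.0, 215.0], 0.66), ([180.0, 278.0], 0.57), ([245.0, 293.0], 0.45)]
side rail call [([264.0, 243.0], 0.86), ([211.0, 172.0], 0.75), ([172.0, 212.0], 0.51)]
side rail call [([171.0, 208.0], 0.67), ([211.0, 174.0], 0.61)]
side track call [([253.0, 210.0], 0.88), ([337.0, 112.0], 0.17)]
side track call [([264.0, 241.0], 0.59)]
side cradle call [([244.0, 295.0], 0.85)]
side cradle call [([244.0, 301.0], 0.92)]
side cradle_home call [([246.0, 298.0], 0.58)]
side cradle_home call [([243.0, 293.0], 0.87)]
1.1 [ 0.22521472 -0.60973261  0.25029064] [ 9.84391031e-01  1.75995162e-01  1.25584866e-05 -6.96671674e-06] 0.08491820658882722
```

View pics/top0.png

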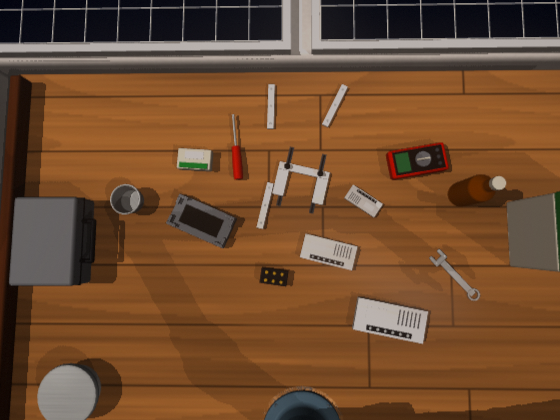

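View pics/side0.png

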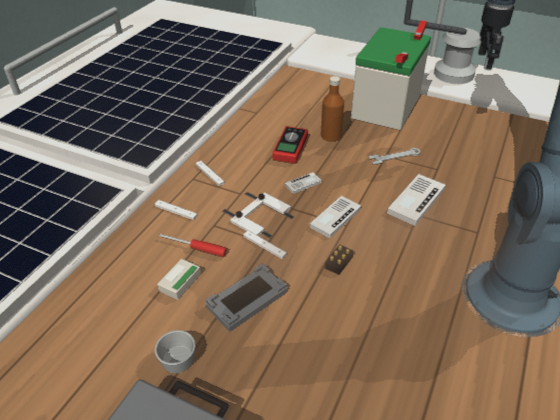

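```bash
python3 -c "
import cv2
a=cv2.imread('pics/top0.png')[80:350,150:420];cv2.imwrite('pics/crop0.png',cv2.resize(a,(600,600),interpolation=cv2.INTER_CUBIC))
a=cv2.imread('pics/side0.png')[90:350,140:460];cv2.imwrite('pics/crop1.png',cv2.resize(a,(736,598),interpolation=cv2.INTER_CUBIC))"
```

```text
(no output)
```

View pics/crop0.png

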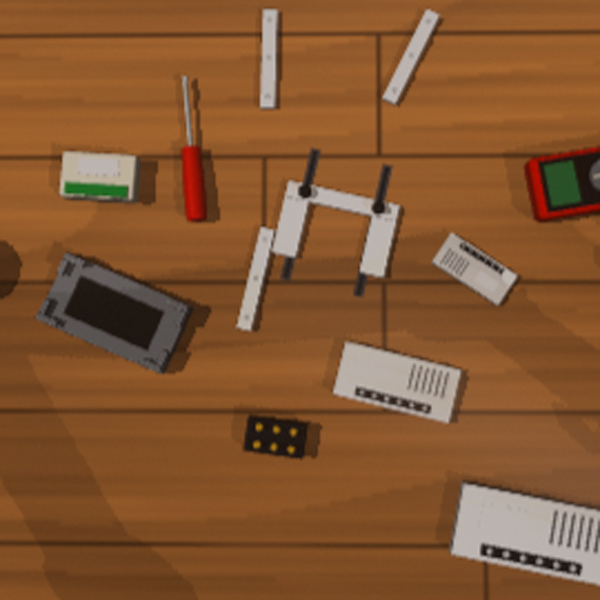

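View pics/crop1.png

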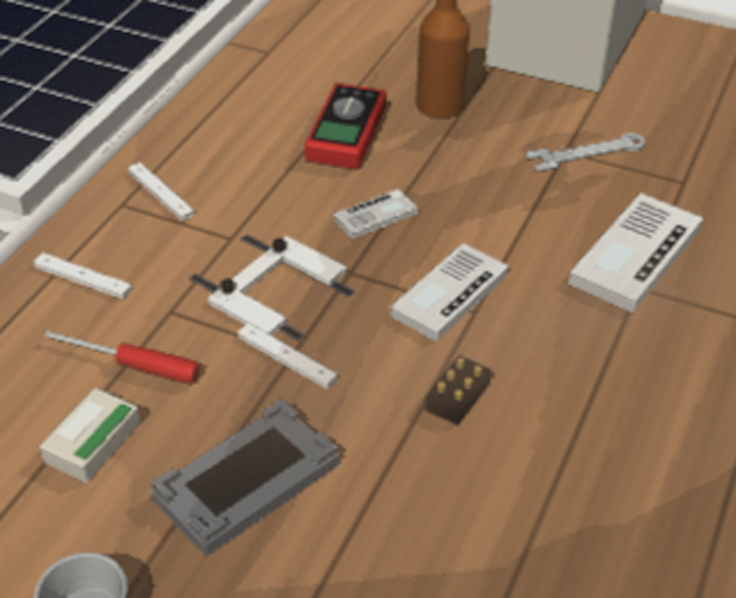

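The three controller look-alikes are at (329,252), mid-sized, (390,320), large, and (364,201), small. The middle-sized one is (329,252). The three rail look-alikes are at (265,205), (271,106) and (335,105). (265,205) is nearest the base and sits next to the U-stop, so it is the one meant. The crop agrees on both. Next I fit the poses from silhouettes in both cameras.

```bash
cat > h.py <<'E'
import numpy as np, cv2
from scipy.optimize import minimize
from bench import *
def proj(c,P):
    p=camera_params(c);P=np.atleast_2d(P);T=np.array(p["camera_from_world"])
    q=P@T[:3,:3].T+T[:3,3];q=q@np.array(p["K"]).T
    return q[:,:2]/q[:,2:]
def unproj(c,uv,z):
    p=camera_params(c);T=np.array(p["camera_from_world"]);R=T[:3,:3];o=-R.T@T[:3,3]
    d=R.T@np.linalg.inv(p["K"])@np.array([uv[0],uv[1],1.]);return o+d*(z-o[2])/d[2]
def loc2w(pose,P):
    x,y,a=pose;P=np.atleast_2d(np.asarray(P,float));c,s=np.cos(a),np.sin(a)
    return np.c_[x+c*P[:,0]-s*P[:,1],y+s*P[:,0]+c*P[:,1],P[:,2]]
def box(x0,x1,y0,y1,z0,z1):
    return [[a,b,c] for a in(x0,x1) for b in(y0,y1) for c in(z0,z1)]
def mask(im,smax=70,vmin=110,vmax=256):
    b=cv2.GaussianBlur(im,(0,0),0.5);h=cv2.cvtColor(b,cv2.COLOR_RGB2HSV).astype(int)
    return ((h[:,:,1]<smax)&(h[:,:,2]>=vmin)&(h[:,:,2]<vmax)).astype(np.uint8)
SS=8
def render(c,polys,win):
    r0,r1,c0,c1=win;M=np.zeros(((r1-r0)*SS,(c1-c0)*SS),np.uint8)
    for P in polys:
        uv=(proj(c,P)-[c0-.5,r0-.5])*SS-.5
        h=cv2.convexHull(uv.astype(np.float32))
        cv2.fillConvexPoly(M,np.round(h*16).astype(np.int32),255,shift=4)
    return cv2.resize(M,(c1-c0,r1-r0),interpolation=cv2.INTER_AREA)/255.
def fit(cams,boxes,pose,pad=6,steps=(.006,.006,.06)):
    # cams: {name: soft mask full img}; boxes(pose)->list of world pts
    def win(c):
        uv=np.vstack([proj(c,b) for b in boxes(pose)])
        return (int(uv[:,1].min())-pad,int(uv[:,1].max())+pad,int(uv[:,0].min())-pad,int(uv[:,0].max())+pad)
    W={c:win(c) for c in cams}
    def cost(p):
        return sum(((render(c,boxes(p),W[c])-m[W[c][0]:W[c][1],W[c][2]:W[c][3]])**2).sum() for c,m in cams.items())
    best=None;p=np.array(pose,float)
    for k in range(3):
        sx=np.vstack([p]+[p+np.eye(len(p))[i]*steps[i]/(1+1.5*k) for i in range(len(p))])
        r=minimize(cost,p,method="Nelder-Mead",options=dict(initial_simplex=sx,xatol=1e-5,fatol=1e-3,maxiter=250));p=r.x
    return p,r.fun
CTRL=[box(-.032,.032,-.07,.07,0,.016)]
RAIL=[box(-.075,.05,0,.018,0,.010)]
CRAD=[box(-.044,.044,-.082,.082,0,.02)]+[box(min(a*.044,a*.0345),max(a*.044,a*.0345),min(b*.054,b*.082),max(b*.054,b*.082),.02,.03) for a in(1,-1) for b in(1,-1)]
def B(L): return lambda p:[loc2w(p[:3],b) for b in L]
E
cat > f0.py <<'E'
from h import *
im={c:cv2.imread(f"pics/{c}0.png")[:,:,::-1].copy() for c in("top","side")}
def px(c,r): return im[c][r[1],r[0]].tolist()
for c,pts in dict(top=[(329,240),(265,205),(282,180),(178,218),(200,222),(230,230),(310,250),(300,290)],side=[(325,215),(264,243),(350,225),(230,310),(246,294)]).items():
    print(c,[(p,cv2.cvtColor(np.uint8([[px(c,p)]]),cv2.COLOR_RGB2HSV)[0,0].tolist()) for p in pts])
m={c:mask(im[c],80,110) for c in im}; g={c:mask(im[c],80,30,140) for c in im}
for c in im: cv2.imwrite(f"pics/m_{c}.png",np.hstack([m[c],g[c]])[90:350]*255)
E
python3 f0.py
```

```text
top [((329, 240), [13, 33, 177]), ((265, 205), [15, 24, 150]), ((282, 180), [15, 16, 188]), ((178, 218), [9, 20, 90]), ((200, 222), [12, 107, 31]), ((230, 230), [7, 42, 54]), ((310, 250), [15, 25, 184]), ((300, 290), [14, 186, 137])]
side [((325, 215), [60, 7, 214]), ((264, 243), [26, 12, 170]), ((350, 225), [14, 117, 151]), ((230, 310), [13, 27, 67]), ((246, 294), [12, 65, 59])]
```

```bash
python3 -c "
import cv2,numpy as np
a=cv2.imread('pics/m_top.png');b=cv2.imread('pics/m_side.png')
cv2.imwrite('pics/mm.png',cv2.resize(np.vstack([a,b]),(800,372)))"
```

```text
(no output)
```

View pics/mm.png

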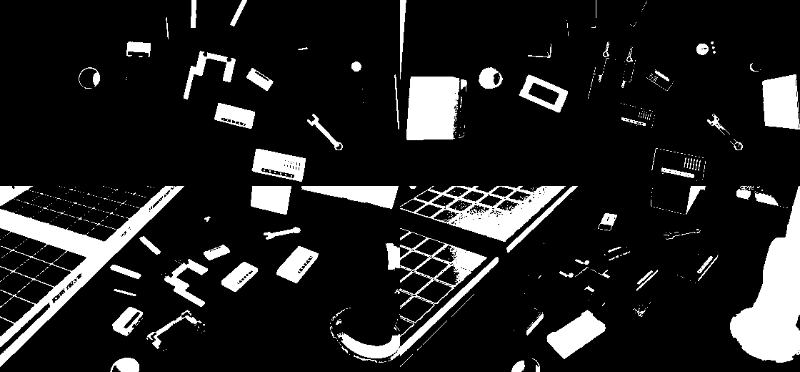

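```bash
cat >> h.py <<'E'
def soft(im,seed,c,fill=True,lo=40,hi=150,pxdark=False):
    """low-saturation component at pixel seed, filled; soft edges"""
    h=cv2.cvtColor(im,cv2.COLOR_RGB2HSV).astype(float)
    s=np.clip((hi-h[:,:,1])/(hi-lo),0,1)
    hard=(s>.5).astype(np.uint8)
    n,l=cv2.connectedComponents(hard);k=l[seed[1],seed[0]]
    if k==0:
        r=4;w=l[seed[1]-r:seed[1]+r+1,seed[0]-r:seed[0]+r+1];k=np.bincount(w[w>0]).argmax()
    comp=(l==k).astype(np.uint8)
    cs,_=cv2.findContours(comp,cv2.RETR_EXTERNAL,cv2.CHAIN_APPROX_NONE)
    f=np.zeros_like(comp);cv2.drawContours(f,cs,-1,1,-1)
    inner=cv2.erode(f,np.ones((3,3),np.uint8)) if fill else 0*f
    near=cv2.dilate(f,np.ones((3,3),np.uint8))
    return np.where(inner>0,1.,np.where(near>0,s,0.))
def overlay(im,c,sets,path,crop,size):
    k=4;r0,r1,c0,c1=crop
    o=cv2.resize(im[r0:r1,c0:c1,::-1],None,fx=k,fy=k,interpolation=cv2.INTER_CUBIC)
    for bs in sets:
        for b in bs:
            h=cv2.convexHull(((proj(c,b)-[c0-.5,r0-.5])*k-.5).astype(np.float32))
            cv2.polylines(o,[np.round(h*16).astype(np.int32)],True,(0,255,0),1,cv2.LINE_AA,4)
    cv2.imwrite(path,cv2.resize(o,size))
E
cat > f1.py <<'E'
from h import *
im={c:cv2.imread(f"pics/{c}0.png")[:,:,::-1].copy() for c in("top","side")}
seeds=dict(ctrl=dict(top=(329,240),side=(325,215)),rail=dict(top=(264,211),side=(264,243)),crad=dict(top=(178,218),side=(225,310)))
L=dict(ctrl=CTRL,rail=RAIL,crad=CRAD)
init=dict(ctrl=[*unproj("top",(329,252),.008)[:2],-.22],crad=[*unproj("top",(202,220),.02)[:2],-.42],rail=[*unproj("top",(269,203),0)[:2],-.2])
R={}
for n in L:
    M={c:soft(im[c],seeds[n][c],c) for c in im}
    for cs in (["top"],["side"],["top","side"]):
        b=L[n]
        if n=="rail":
            # rail merges with stop in mask: add arms
            def bx(p,b=b):
                s=p[3]; A=[box(s,s+.07,-.14,-.11,0,.01),box(s,s+.07,-.032,-.002,0,.01),box(s+.07,s+.07+p[4],-.14,-.002,0,.01)]
                return [loc2w(p[:3],q) for q in b+A]
            p,f=fit({c:M[c] for c in cs},bx,init[n]+[.015,.015],steps=(.006,.006,.05,.008,.008))
        else: p,f=fit({c:M[c] for c in cs},B(b),init[n])
        print(n,cs,np.round(p,4).tolist(),round(f,1))
    R[n]=p
np.save("fit0.npy",R,allow_pickle=True)
p=R["rail"];s=p[3]
sets=[B(CTRL)(R["ctrl"]),B(CRAD)(R["crad"]),bx(R["rail"])]
overlay(im["top"],"top",sets,"pics/o_top.png",(150,300,160,360),(800,600))
overlay(im["side"],"side",sets,"pics/o_side.png",(180,330,190,390),(800,600))
E
python3 f1.py
```

```text
ctrl ['top'] [0.4523, -0.0696, -0.2436] 4.8
ctrl ['side'] [0.453, -0.0717, -0.2455] 23.2
ctrl ['top', 'side'] [0.4525, -0.07, -0.2462] 37.6Traceback (most recent call last):
  File "f1.py", line 16, in <module>
    p,f=fit({c:M[c] for c in cs},bx,init[n]+[.015,.015],steps=(.006,.006,.05,.008,.008))
        ~~~^^^^^^^^^^^^^^^^^^^^^^^^^^^^^^^^^^^^^^^^^^^^^^^^^^^^^^^^^^^^^^^^^^^^^^^^^^^^^
  File "h.py", line 38, in fit
    r=minimize(cost,p,method="Nelder-Mead",options=dict(initial_simplex=sx,xatol=1e-5,fatol=1e-3,maxiter=250));p=r.x
    res = _minimize_neldermead(fun, x0, args, callback, bounds=bounds,
                               **options)
    fxc = func(xc)
    fx = function(np.copy(x), *(wrapper_args + args))
  File "h.py", line 34, in cost
    return sum(((render(c,boxes(p),W[c])-m[W[c][0]:W[c][1],W[c][2]:W[c][3]])**2).sum() for c,m in cams.items())
  File "h.py", line 34, in <genexpr>
    return sum(((render(c,boxes(p),W[c])-m[W[c][0]:W[c][1],W[c][2]:W[c][3]])**2).sum() for c,m in cams.items())
                 ~~~~~~^^^^^^^^^^^^^^^^^
  File "h.py", line 23, in render
    uv=(proj(c,P)-[c0-.5,r0-.5])*SS-.5
        ~~~~^^^^^
  File "h.py", line 5, in proj
    p=camera_params(c);P=np.atleast_2d(P);T=np.array(p["camera_from_world"])
ValueError: time passes only in moves, steps and waits
```

```bash
python3 - <<'E'
from bench import *
import pickle,numpy as np
pickle.dump({c:{k:np.array(v) for k,v in camera_params(c).items() if k in("K","camera_from_world")} for c in("top","side")},open("cam.pkl","wb"))
print(read_time_s())
E
sed -i 's/^from bench import \*/from bench import *\nimport pickle\n_CP=pickle.load(open("cam.pkl","rb"))\ndef camera_params(c): return _CP[c]/' h.py; python3 f1.py
```

```text
1.1
ctrl ['top'] [0.4523, -0.0696, -0.2436] 4.8
ctrl ['side'] [0.453, -0.0717, -0.2455] 23.2
ctrl ['top', 'side'] [0.4525, -0.07, -0.2462] 37.6
rail ['top'] [0.5851, 0.0867, -0.2266, 0.0232, 0.0203] 109.4
rail ['side'] [0.5853, 0.0846, -0.227, 0.0214, 0.0251] 188.9
rail ['top', 'side'] [0.5849, 0.086, -0.2256, 0.0231, 0.0212] 340.7
crad ['top'] [0.534, 0.2665, -0.4051] 28.4
crad ['side'] [0.5339, 0.2631, -0.4079] 47.5
crad ['top', 'side'] [0.5336, 0.2649, -0.4045] 107.7
```

View pics/o_top.png

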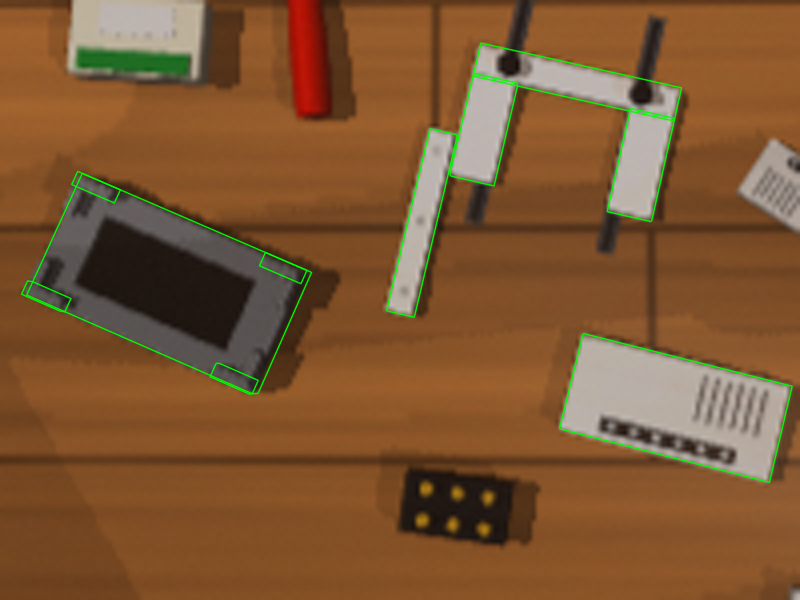

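View pics/o_side.png

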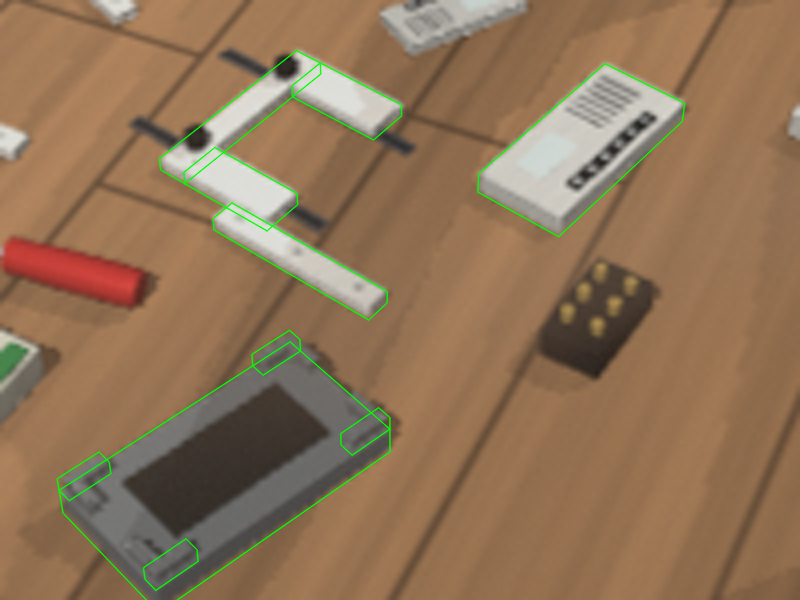

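```bash
cat >> h.py <<'E'
from scipy.spatial.transform import Rotation as Ro
FL=0
def q_of(a,flip=False):
    if flip: a=a+np.pi
    y=np.array([np.cos(a),np.sin(a),0]);z=np.array([0,0,-1.]);x=np.cross(y,z)
    return Ro.from_matrix(np.c_[x,y,z]).as_quat()
def st(tag=""):
    print(tag,"t",round(read_time_s(),2),"p",np.round(read_eef_pos(),4).tolist(),"F",np.round(read_ft_force(),2).tolist(),"M",np.round(read_ft_torque(),2).tolist(),"gap",round(float(read_finger_gap()),4))
E
python3 - <<'E'
from h import *
for f in (0,1):
    for p,a in (((.4523,-.0696,.1),-.2436),((.4523,-.0696,.019),-.2436),((.55,.02,.019),-.2266),((.534,.2665,.1),-.405),((.534,.2665,.04),-.405)):
        q=inverse_kinematics(p,q_of(a,f)); print(f,None if q is None else np.round(q,2).tolist())
st()
E
```

```text
0 [0.53, 0.28, -0.51, 2.15, 0.19, 0.76, -0.35]
0 [0.45, 0.43, -0.43, 2.17, 0.32, 0.59, -0.45]
0 [0.3, 0.57, -0.49, 1.96, 0.4, 0.71, -0.66]
0 [0.17, 0.65, -0.9, 1.81, 0.6, 0.99, -1.39]
0 [0.19, 0.78, -0.93, 1.82, 0.77, 0.95, -1.49]
1 [1.13, 0.56, -1.24, 2.12, 0.68, 0.93, 2.4]
1 [1.11, 0.87, -1.25, 2.15, 1.05, 0.98, 2.14]
1 [0.84, 1.02, -1.26, 1.93, 1.11, 1.12, 2.02]
1 [0.37, 0.88, -1.25, 1.8, 0.92, 1.18, 1.56]
1 [0.37, 1.03, -1.26, 1.82, 1.08, 1.18, 1.47]
 t 1.1 p [0.2252, -0.6097, 0.2503] F [-0.13, 0.44, 0.42] M [-0.02, -0.04, -0.02] gap 0.0849
```

Run:
```python
from h import *
q=q_of(-.2440)
p=(.4525,-.0697)
move_ptp((*p,.12),q); st("above")
movel((*p,.045),q,.15)
movel((*p,.019),q,.08); st("down")
im=read_camera("side");cv2.imwrite("pics/side1.png",im[:,:,::-1])
im=im[130:260,270:420];cv2.imwrite("pics/s1c.png",cv2.resize(im[:,:,::-1],None,fx=4,fy=4))
```

```text
above t 3.25 p [0.4529, -0.0713, 0.1202] F [0.19, -0.01, -0.21] M [-0.03, -0.03, -0.01] gap 0.0852
down t 4.38 p [0.4522, -0.0696, 0.0187] F [-0.12, -0.13, 0.23] M [-0.05, 0.01, 0.01] gap 0.0853
```

View pics/s1c.png

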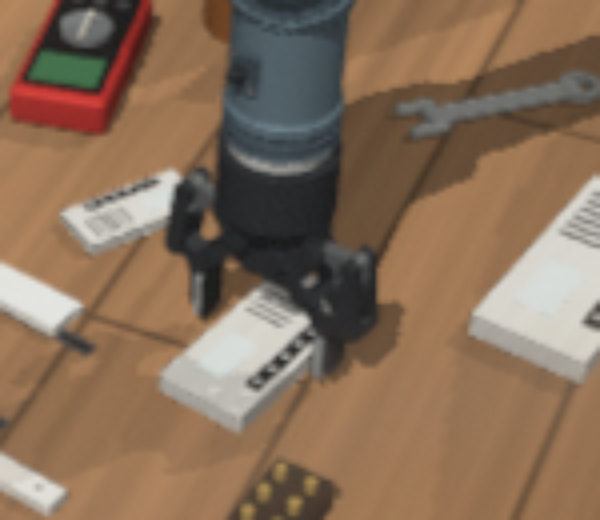

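The fingers straddle the mid-sized controller either side of its middle, about (330,215) in the side image. Closing with a light grip.

Run:
```python
from h import *
move_gripper(.055,20); st("closed")
im={c:read_camera(c) for c in("side","top")}
for c in im: cv2.imwrite(f"pics/{c}2.png",im[c][:,:,::-1])
im=im["side"][130:260,270:420];cv2.imwrite("pics/s2c.png",cv2.resize(im[:,:,::-1],None,fx=4,fy=4))
```

```text
closed t 4.76 p [0.4528, -0.0697, 0.0195] F [-0.55, 0.57, 3.66] M [0.03, 0.24, 0.03] gap 0.0633
```

View pics/s2c.png

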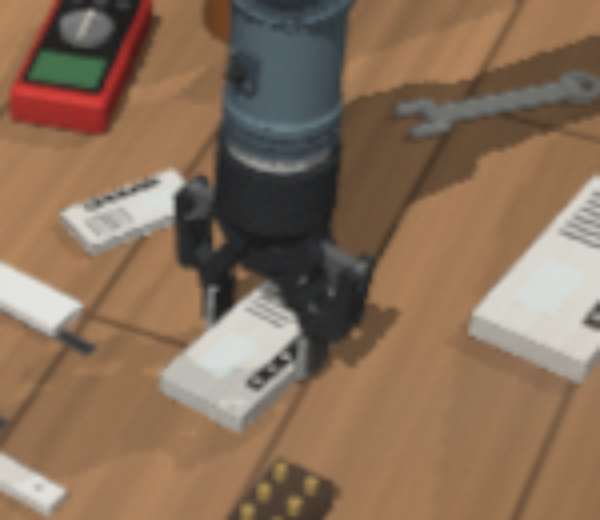

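```bash
cat >> h.py <<'E'
RP=np.array([.5851,.0867,-.2266])
def rl(lx,ly,z): return loc2w(RP,[[lx,ly,z]])[0]
def floc(a=RP[2]):
    F=np.mean([read_ft_force() for _ in range(3)],0);c,s=np.cos(a),np.sin(a)
    return np.array([c*F[0]+s*F[1],-s*F[0]+c*F[1],F[2]])
def ploc():
    p=read_eef_pos();c,s=np.cos(RP[2]),np.sin(RP[2]);d=p[:2]-RP[:2]
    return np.array([c*d[0]+s*d[1],-s*d[0]+c*d[1],p[2]])
E
python3 - <<'E'
from h import *
q=q_of(RP[2]);Z=.0193
movel(rl(-.050,-.084,Z),q,.07);print(ploc(),floc());st()
f0=floc()
ly=-.084
while ly<-.060:
    ly+=.0015; movel(rl(-.050,ly,Z),q,.03); f=floc(); print(round(ly,4),np.round(ploc(),4),np.round(f,2),round(read_time_s(),2))
    if f[1]<f0[1]-4 or f[1]<-6: break
im={c:read_camera(c) for c in("side","top")}
for c in im: cv2.imwrite(f"pics/{c}3.png",im[c][:,:,::-1])
im=im["top"][160:270,230:380];cv2.imwrite("pics/t3c.png",cv2.resize(im[:,:,::-1],None,fx=4,fy=4))
E
```

```text
[-0.05054539 -0.0877467   0.01943037] [-2.94796586 -5.18386831  7.73168292]
 t 6.55 p [0.5161, 0.0126, 0.0194] F [-4.04, -4.39, 7.73] M [-0.95, 0.72, 0.09] gap 0.0632
-0.0825 [-0.05   -0.0858  0.0195] [-0.6  -5.02  6.3 ] 6.8
-0.081 [-0.0498 -0.0843  0.0194] [ 0.32 -5.27  6.52] 7.05
-0.0795 [-0.0497 -0.0826  0.0195] [-0.68 -5.26  6.35] 7.3
-0.078 [-0.0496 -0.0805  0.0195] [ 0.08 -4.69  4.78] 7.55
-0.0765 [-0.0495 -0.0786  0.0195] [-0.55 -4.51  5.15] 7.8
-0.075 [-0.0495 -0.0767  0.0195] [-0.21 -5.01  5.43] 8.05
-0.0735 [-0.0495 -0.075   0.0195] [ 0.69 -4.28  5.94] 8.3
-0.072 [-0.0495 -0.0735  0.0195] [ 0.45 -5.27  5.26] 8.55
-0.0705 [-0.0495 -0.072   0.0195] [ 0.58 -4.63  4.61] 8.8
-0.069 [-0.0495 -0.0705  0.0195] [ 0.19 -4.54  5.49] 9.05
-0.0675 [-0.0495 -0.0702  0.0195] [ 0.29 -7.08  6.29] 9.3
```

View pics/t3c.png

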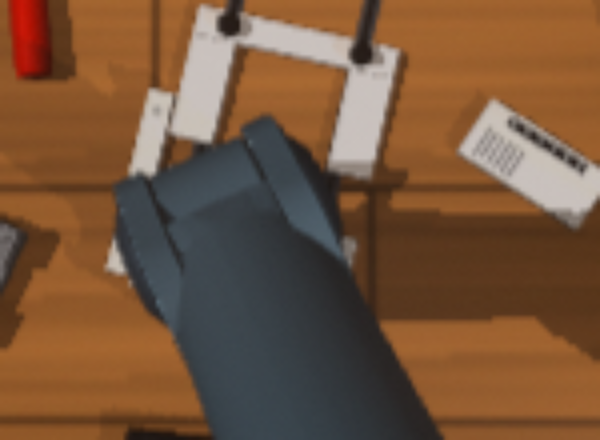

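Run:
```python
from h import *
q=q_of(RP[2]);Z=.0195
ly=-.0665
movel(rl(-.0495,ly,Z),q,.03);print(np.round(ploc(),4),np.round(floc(),2))
st()
movel(rl(-.018,ly,Z),q,.04); print(np.round(ploc(),4),np.round(floc(),2))
lx=-.018; H=[]
while lx<.012:
    lx+=.0015; movel(rl(lx,ly,Z),q,.03); f=floc(); H.append(f[0]); print(round(lx,4),np.round(ploc(),4),np.round(f,2),round(read_time_s(),2))
    if len(H)>2 and f[0]<max(np.median(H[:4]),-6)-3: break
st()
im={c:read_camera(c) for c in("side","top")}
for c in im: cv2.imwrite(f"pics/{c}4.png",im[c][:,:,::-1])
im=im["side"][160:290,200:350];cv2.imwrite("pics/s4c.png",cv2.resize(im[:,:,::-1],None,fx=4,fy=4))
```

```text
[-0.0495 -0.0701  0.0194] [-0.78 -8.52  5.94]
 t 9.65 p [0.5211, 0.0295, 0.0194] F [-2.67, -8.12, 5.94] M [-1.4, 0.63, 0.17] gap 0.0631
[-0.0464 -0.0701  0.0173] [-43.85  -9.95  54.94]
-0.0165 [-0.0456 -0.0701  0.0173] [-44.34  -8.87  56.9 ] 10.84
-0.015 [-0.0456 -0.07    0.0172] [-47.72  -9.01  58.08] 11.09
-0.0135 [-0.0456 -0.07    0.017 ] [-48.57  -9.32  61.21] 11.34
 t 11.34 p [0.525, 0.0287, 0.017] F [-49.42, 1.83, 61.21] M [0.66, 12.47, 0.11] gap 0.0633
```

View pics/s4c.png

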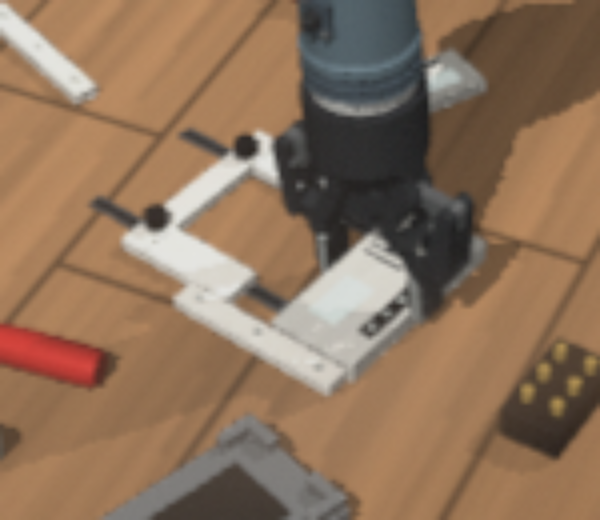

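Jammed: pushing in +x pressed the fingers down hard (Fz 61 N) while the stop face is still about 35 mm away, so it is friction-locked. I'll back off, raise the fingers and re-grip with almost no downward load.

Run:
```python
from h import *
q=q_of(RP[2])
def s(t): print(t,np.round(ploc(),4),np.round(floc(),2),round(float(read_finger_gap()),4),round(read_time_s(),2))
movel(rl(-.0470,-.0690,.0195),q,.05); s("back")
move_gripper(.070,20); s("open")
movel(rl(-.0470,-.0700,.0235),q,.05); s("up")
im=read_camera("side");cv2.imwrite("pics/side5.png",im[:,:,::-1])
im=im[160:290,200:350];cv2.imwrite("pics/s5c.png",cv2.resize(im[:,:,::-1],None,fx=4,fy=4))
```

```text
back [-0.0469 -0.07    0.019 ] [ 0.64 -5.6  -2.27] 0.0633 12.27
open [-0.0462 -0.0664  0.0202] [0.95 0.28 0.8 ] 0.07 12.51
up [-0.0464 -0.0692  0.0242] [-0.43  0.16  0.17] 0.0701 12.76
```

View pics/s5c.png

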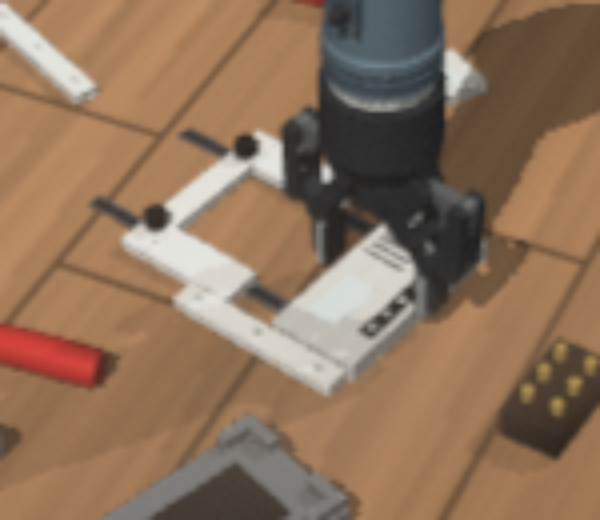

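```bash
cat > push.py <<'E'
from h import *
import sys
q=q_of(RP[2]);lx=float(sys.argv[1]);end=float(sys.argv[2]);d=float(sys.argv[3]);lim=float(sys.argv[4]);ly=float(sys.argv[5]);Z=float(sys.argv[6])
while lx<end-1e-6:
    lx+=d; movel(rl(lx,ly,Z),q,.04); f=floc(); print(round(lx,4),np.round(ploc(),4),np.round(f,2),round(read_time_s(),2))
    if f[0]<-lim: break
im=read_camera("side");cv2.imwrite("pics/side6.png",im[:,:,::-1])
im=im[160:290,200:350];cv2.imwrite("pics/s6c.png",cv2.resize(im[:,:,::-1],None,fx=4,fy=4))
E
python3 push.py -.047 -.029 .003 9 -.0695 .0235
```

```text
-0.044 [-0.0438 -0.0695  0.0235] [-0.25  0.82  0.16] 13.06
-0.041 [-0.0413 -0.0696  0.0233] [-0.34 -0.83  0.14] 13.31
-0.038 [-0.0378 -0.0696  0.0234] [-1.58 -0.43 -1.3 ] 13.56
-0.035 [-0.0344 -0.0695  0.0235] [-0.6   0.02 -0.55] 13.81
-0.032 [-0.0314 -0.0695  0.0236] [-0.81 -1.07 -0.27] 14.06
-0.029 [-0.0285 -0.0695  0.0236] [-0.28  0.42 -0.32] 14.31
```

View pics/s6c.png

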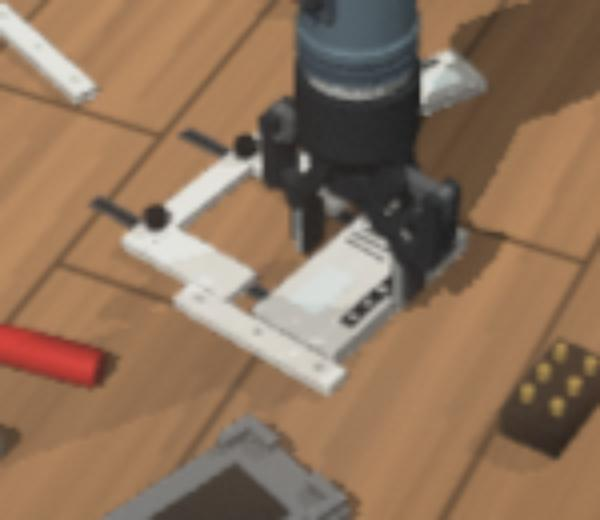

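```bash
python3 push.py -.029 -.011 .003 6 -.0692 .0235; python3 push.py -.011 .007 .001 6.5 -.0692 .0235
```

```text
-0.026 [-0.0262 -0.0695  0.0234] [-2.84 -0.6   0.67] 14.61
-0.023 [-0.0226 -0.0694  0.0234] [ 0.39 -0.88  0.29] 14.86
-0.02 [-0.0193 -0.0694  0.0234] [-2.18 -0.61 -0.67] 15.11
-0.017 [-0.0164 -0.0693  0.0235] [-0.89 -0.19 -1.48] 15.36
-0.014 [-0.0134 -0.0693  0.0235] [-1.87 -0.65  0.01] 15.61
-0.011 [-0.0104 -0.0693  0.0235] [-1.83 -0.74 -0.52] 15.86
-0.01 [-0.0099 -0.0692  0.0235] [-2.54 -1.22 -0.47] 16.16
-0.009 [-0.0091 -0.0692  0.0235] [-2.09 -1.05 -0.24] 16.41
-0.008 [-0.0079 -0.0692  0.0235] [-2.7  -0.18  0.81] 16.66
-0.007 [-0.0067 -0.0692  0.0235] [-2.49 -1.69 -0.04] 16.91
-0.006 [-0.0057 -0.0692  0.0235] [-2.08 -1.46 -0.42] 17.16
-0.005 [-0.0054 -0.0692  0.0235] [-2.82 -1.32  0.52] 17.41
-0.004 [-0.0053 -0.0692  0.0234] [-5.67 -1.54  3.  ] 17.66
-0.003 [-0.0053 -0.0692  0.0233] [-6.75 -1.1   4.2 ] 17.91
```

View pics/s6c.png

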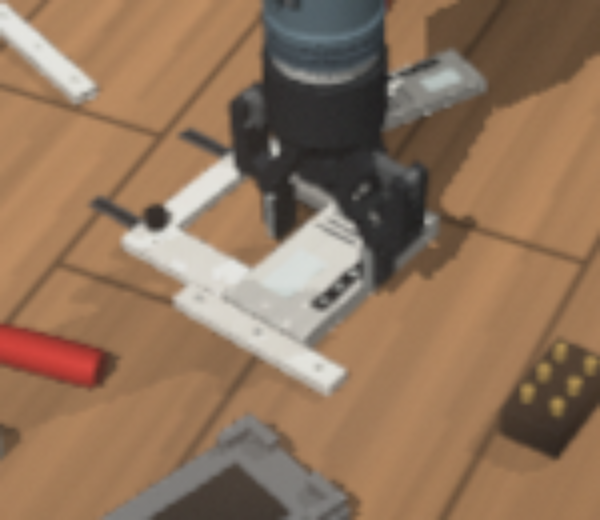

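Run:
```python
from h import *
q=q_of(RP[2]);Z=.0235
def s(t): print(t,np.round(ploc(),4),np.round(floc(),2),round(float(read_finger_gap()),4),round(read_time_s(),2))
for ly in (-.0682,-.0672,-.0662):
    movel(rl(-.003,ly,Z),q,.03); s(ly)
    if floc()[1]<-4: break
movel(rl(-.002,ly,Z),q,.03); s("x")
movel(rl(-.0053,ploc()[1],Z),q,.02); s("relax")
movel(rl(-.0085,ploc()[1],Z),q,.05); s("off")
move_gripper(.085,20); s("open")
p=ploc()
movel(rl(p[0],p[1],.12),q,.2)
# move clear for top view: swing back toward -x? go aside
movel(rl(p[0]-.05,p[1]-.16,.20),q,.25); s("clear")
im={c:read_camera(c) for c in("side","top")}
for c in im: cv2.imwrite(f"pics/{c}7.png",im[c][:,:,::-1])
a=cv2.resize(im["top"][150:270,230:370,::-1],(700,600),interpolation=cv2.INTER_CUBIC);cv2.imwrite("pics/t7c.png",a)
a=cv2.resize(im["side"][160:290,200:350,::-1],(692,600),interpolation=cv2.INTER_CUBIC);cv2.imwrite("pics/s7c.png",a)
```

```text
-0.0682 [-0.0053 -0.0689  0.0231] [-6.53 -2.44  4.46] 0.0701 18.21
-0.0672 [-0.0053 -0.0685  0.023 ] [-5.98 -2.45  3.99] 0.0703 18.46
-0.0662 [-0.0053 -0.0679  0.0228] [-6.32 -2.12  3.05] 0.0705 18.71
x [-0.0052 -0.0679  0.0227] [-7.29 -2.9   4.68] 0.0699 18.96
relax [-0.0054 -0.068   0.0233] [-3.85 -0.9  -1.4 ] 0.0702 19.29
off [-0.0067 -0.0671  0.0244] [-0.34  0.54  0.41] 0.07 19.54
open [-0.008  -0.0678  0.0238] [ 0.06  0.22 -0.16] 0.0851 19.84
clear [-0.0586 -0.2265  0.199 ] [0.15 0.9  0.06] 0.0848 21.37
```

View pics/t7c.png

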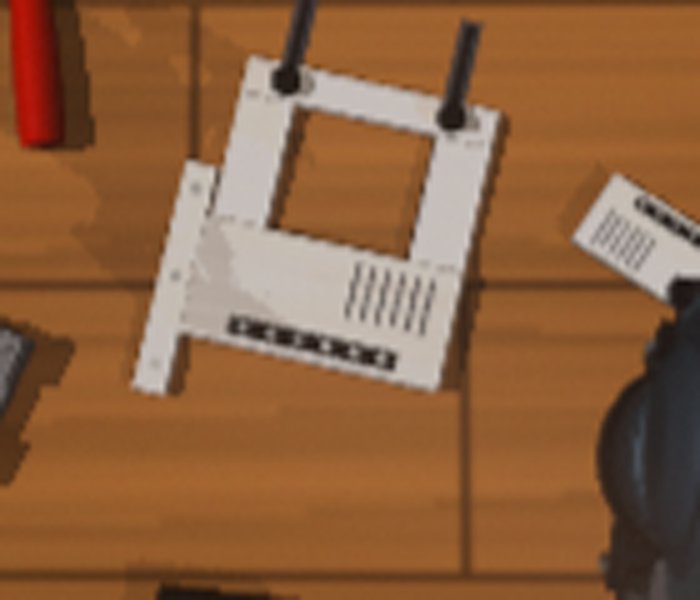

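View pics/s7c.png

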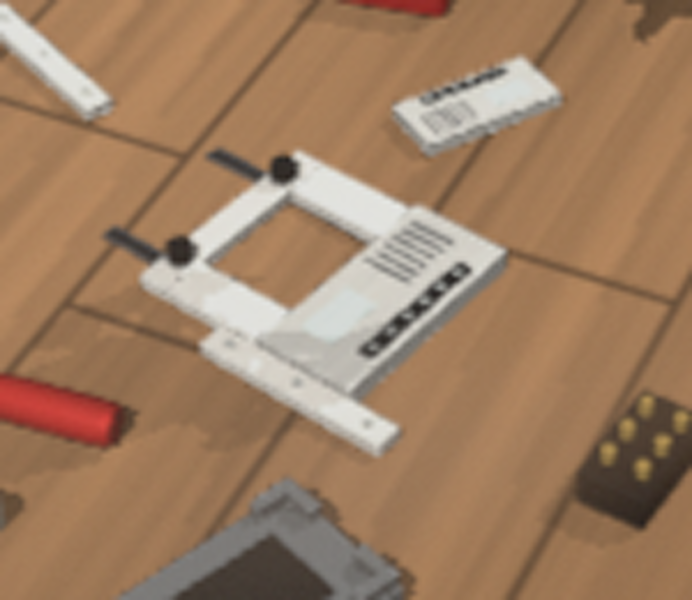

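```bash
cat > f2.py <<'E'
from h import *
R=np.load("fit0.npy",allow_pickle=True).item()
im={c:cv2.imread(f"pics/{c}7.png")[:,:,::-1].copy() for c in("top","side")}
# per-camera rail fits from f1
rp=dict(top=[0.5851,0.0867,-0.2266,0.0232,0.0203],side=[0.5853,0.0846,-0.227,0.0214,0.0251])
for c,seed in dict(top=(300,212),side=(285,222)).items():
    M=soft(im[c],seed,c,fill=False)
    r=np.array(rp[c])
    def bx(p):
        s=p[3];A=[box(s,s+.07,-.14,-.11,0,.01),box(s,s+.07,-.032,-.002,0,.01),box(s+.07,s+.07+r[4],-.14,-.002,0,.01)]
        return [loc2w(r[:3],q) for q in RAIL+A]+[loc2w(p[:3],q) for q in CTRL]
    M=soft(im[c],seed,c,fill=True)
    # un-fill the U's hole: keep saturation there
    h=cv2.cvtColor(im[c],cv2.COLOR_RGB2HSV)[:,:,1]; M=np.where((M>0)&(h>120),0,M)
    p0=[*loc2w(r[:3],[[r[3]-.032,-.07,0]])[0,:2],r[2],r[3]]
    p,f=fit({c:M},bx,p0,steps=(.004,.004,.03,.004))
    d=p[:2]-r[:2];ca,sa=np.cos(r[2]),np.sin(r[2])
    print(c,np.round(p,4),"local",np.round([ca*d[0]+sa*d[1]-(p[3]-.032),-sa*d[0]+ca*d[1]+.07,p[2]-r[2],p[3]-r[3]],4),round(f,1))
E
python3 f2.py
```

```text
top [ 0.5608  0.0199 -0.2252  0.0232] local [ 0.0002 -0.0006  0.0014 -0.    ] 99.5
side [ 0.5615  0.0161 -0.2291  0.019 ] local [ 0.0053 -0.0021 -0.0021 -0.0024] 477.1
```

```bash
cat > f3.py <<'E'
from h import *
im={c:cv2.imread(f"pics/{c}0.png")[:,:,::-1].copy() for c in("top","side")}
for c,seed,z in (("top",(200,222),.02),("side",(246,294),.02)):
    g=cv2.cvtColor(im[c],cv2.COLOR_RGB2GRAY).astype(np.float32)
    u=cv2.resize(g,None,fx=4,fy=4,interpolation=cv2.INTER_CUBIC)
    sx,sy=seed[0]*4+2,seed[1]*4+2
    w=g[seed[1]-3:seed[1]+4,seed[0]-3:seed[0]+4].mean()
    for th in (42,48,54):
        n,l=cv2.connectedComponents((u<th).astype(np.uint8)); k=l[sy,sx]
        if k==0: print(c,th,"none",w);continue
        ys,xs=np.nonzero(l==k); pts=np.c_[(xs+.5)/4-.5,(ys+.5)/4-.5]
        hull=cv2.convexHull(pts.astype(np.float32))[:,0]
        W=np.array([unproj(c,p,z)[:2] for p in hull]).astype(np.float32)
        r=cv2.minAreaRect(W*1000); print(c,th,len(xs),np.round(r[0],1),np.round(r[1],1),round(np.radians(r[2]),3), "bg",w)
E
python3 f3.py
python3 - <<'E'
import sys;sys.path.insert(0,'.')
import os;os.chdir('.')
from h import *
for k,pz in (("top",[.534,.2665,-.4051]),("side",[.5339,.2631,-.4079])):
    im=cv2.imread(f"pics/{k}0.png")[:,:,::-1].copy()
    W=(190,250,160,245) if k=="top" else (260,330,195,295)
    o=[B(CRAD)(pz)]
    overlay(im,k,o,f"pics/cr_{k}.png",W,(780,int(780*(W[1]-W[0])/(W[3]-W[2]))))
E
```

```text
top 42 11845 [533.2 266. ] [109.2  48.6] 1.165 bg 23.959183
top 48 12139 [533.2 265.8] [110.   49.8] 1.164 bg 23.959183
top 54 12426 [533.2 265.8] [110.8  50.5] 1.164 bg 23.959183
side 42 none 52.081635
side 48 none 52.081635
side 54 7929 [533.6 264. ] [105.5  47.1] 1.163 bg 52.081635
```

View pics/cr_top.png

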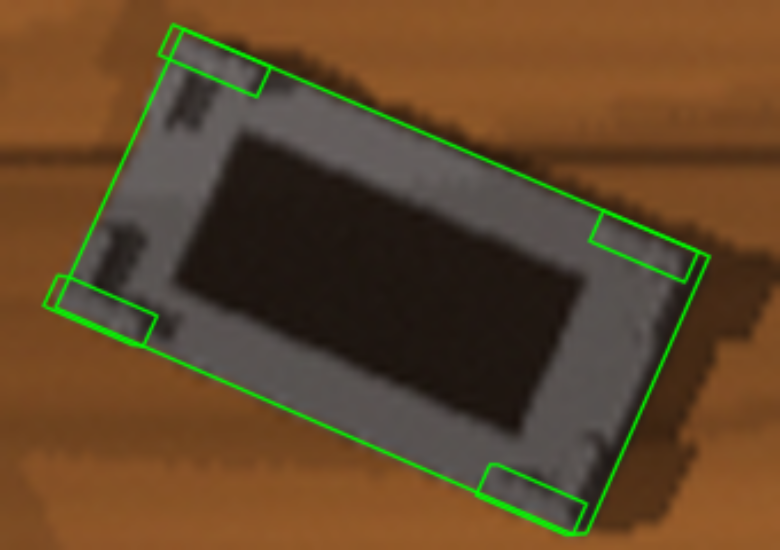

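View pics/cr_side.png

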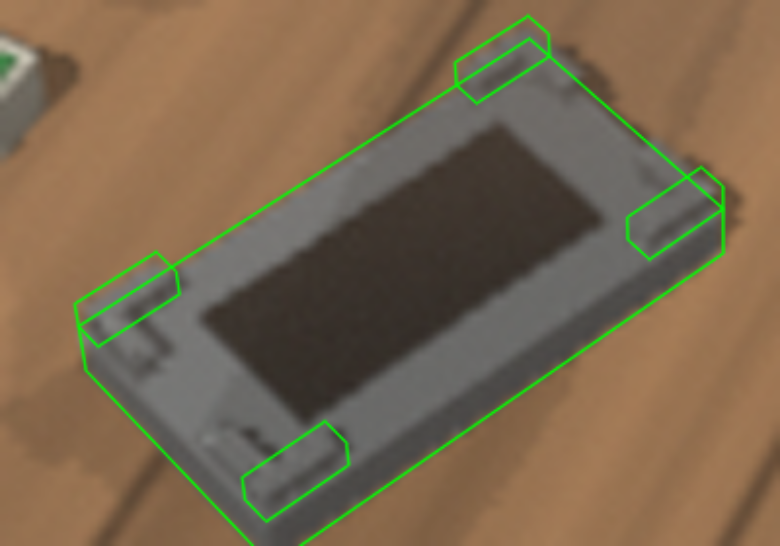

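Top-camera fit: the controller is within 0.6 mm of the rail and 0.2 mm of the stop faces, square to 0.0014 rad, and the stop hasn't moved. The side fit disagrees by a few mm, but its mask blends with the stop and shadow. The cradle centre is cross-checked in both cameras. Now the fresh grip and lift.

Run:
```python
from h import *
q=q_of(RP[2])
def s(t): print(t,np.round(ploc(),4),np.round(floc(),2),round(float(read_finger_gap()),4),round(read_time_s(),2))
X,Y=-.0090,-.0703
movel(rl(X,Y,.12),q,.3)
movel(rl(X,Y,.05),q,.2)
movel(rl(X,Y,.0235),q,.06); pause(.2); s("down")
move_gripper(.055,40); s("grip")
movel(rl(X,Y,.028),q,.03); s("lift1")
p=ploc(); np.save("grip.npy",p)
movel(rl(X,Y,.11),q,.12); s("lift"); st()
im={c:read_camera(c) for c in("side","top")}
for c in im: cv2.imwrite(f"pics/{c}8.png",im[c][:,:,::-1])
a=cv2.resize(im["side"][130:290,180:360,::-1],(675,600),interpolation=cv2.INTER_CUBIC);cv2.imwrite("pics/s8c.png",a)
```

```text
down [-0.0087 -0.0701  0.0238] [ 0.84 -0.52 -0.24] 0.0851 23.52
grip [-0.0085 -0.0702  0.0242] [-1.29 -0.41  4.68] 0.0623 23.85
lift1 [-0.0096 -0.0705  0.0275] [ 0.46  0.08 -3.51] 0.0625 24.15
lift [-0.0097 -0.0707  0.1093] [ 0.37 -0.5  -2.53] 0.0623 24.98
 t 24.98 p [0.5597, 0.02, 0.1093] F [0.25, -0.58, -2.53] M [0.04, -0.01, -0.0] gap 0.0623
```

View pics/s8c.png

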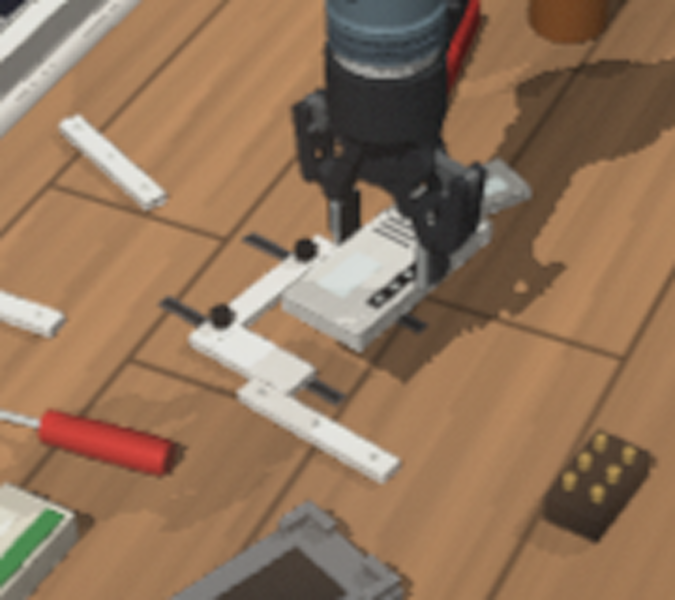

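Run:
```python
from h import *
C=np.array([.5333,.2660]);q=q_of(-.4065)
movel((*C,.11),q,.2); st("over")
movel((*C,.062),q,.1); pause(.2); st("near")
im={c:read_camera(c) for c in("side","top")}
for c in im: cv2.imwrite(f"pics/{c}9.png",im[c][:,:,::-1])
a=cv2.resize(im["side"][220:340,180:320,::-1],(700,600),interpolation=cv2.INTER_CUBIC);cv2.imwrite("pics/s9c.png",a)
p=read_eef_pos()
# predicted box at this height drawn in the side view
off=np.array([0,-.002])
b=[loc2w([p[0]+off[0],p[1]+off[1],-.4065],box(-.032,.032,-.07,.07,p[2]-.0242,p[2]-.0082))]
overlay(im["side"],"side",[b],"pics/s9o.png",(220,340,180,320),(700,600))
```

```text
over t 26.47 p [0.5337, 0.2641, 0.1096] F [-0.25, -0.95, -2.76] M [-0.01, -0.03, 0.04] gap 0.0624
near t 27.3 p [0.534, 0.2665, 0.0629] F [-0.11, -0.49, -2.63] M [-0.02, 0.02, 0.01] gap 0.0626
```

View pics/s9o.png

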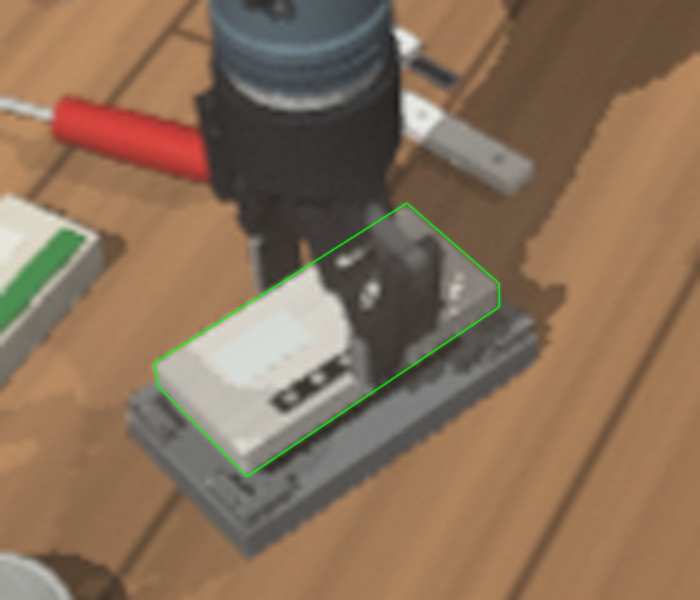

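The predicted outline sits right on the held controller, about (150–500, 205–475) in the crop, so its position in the grip is confirmed. Lowering with a force watch.

Run:
```python
from h import *
C=np.array([.5333,.2660]);q=q_of(-.4065)
p=read_eef_pos(); cmd=C-(p[:2]-C)*.8
z=.062
f0=floc(-.4065)
for z in [.056,.052,.050,.048,.047,.046,.045,.044,.043,.042,.041]:
    movel((*cmd,z),q,.04); f=floc(-.4065); print(z,np.round(read_eef_pos(),4),np.round(f,2),round(read_time_s(),2))
    if f[2]>2.5 or np.hypot(f[0],f[1])>6: break
pause(.1);st("end")
im={c:read_camera(c) for c in("side","top")}
for c in im: cv2.imwrite(f"pics/{c}10.png",im[c][:,:,::-1])
p=read_eef_pos()
b=[loc2w([p[0],p[1]-.002,-.4065],box(-.032,.032,-.07,.07,.02,.036))]
overlay(im["side"],"side",[b],"pics/s10o.png",(220,340,180,320),(700,600))
```

```text
0.056 [0.5324 0.2654 0.0554] [-0.42  0.62 -2.38] 27.7
0.052 [0.5326 0.2655 0.0516] [ 0.2   0.37 -1.9 ] 27.95
0.05 [0.5328 0.2657 0.0499] [ 0.14 -0.44 -3.62] 28.2
0.048 [0.5328 0.2657 0.0478] [ 0.4   0.16 -2.17] 28.45
0.047 [0.5329 0.2657 0.0469] [-0.    0.08 -2.61] 28.7
0.046 [0.5328 0.2657 0.0459] [-0.2  -0.23 -2.48] 28.95
0.045 [0.5328 0.2657 0.0449] [-0.22 -0.36 -3.06] 29.2
0.044 [0.5331 0.2659 0.0443] [-0.53 -0.48  0.48] 29.45
0.043 [0.5331 0.2659 0.0443] [-0.88 -2.41  6.54] 29.7
end t 29.8 p [0.5331, 0.2659, 0.0443] F [-2.32, -1.59, 5.44] M [-0.34, 0.46, 0.01] gap 0.0625
```

View pics/s10o.png

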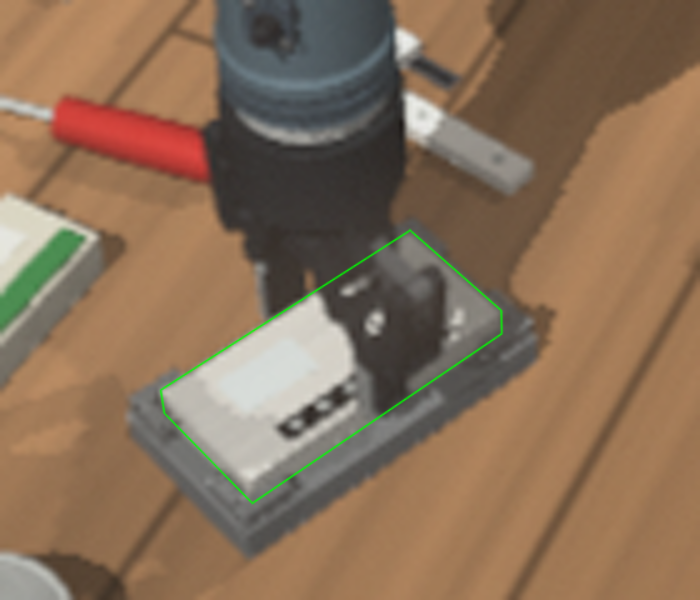

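Contact came at TCP z = 44.3 mm, exactly floor height for this grip, so it is seated on the floor. Releasing and backing off.

Run:
```python
from h import *
q=q_of(-.4065)
p=read_eef_pos()
movel((p[0],p[1],.0441),q,.02); st("relax")
move_gripper(.085,20); st("open")
p=read_eef_pos()
movel((p[0],p[1],.07),q,.08); movel((p[0],p[1],.2),q,.25)
movel((.50,-.12,.25),q_of(-.25),.35); pause(.2); st("clear")
im={c:read_camera(c) for c in("side","top")}
for c in im: cv2.imwrite(f"pics/{c}11.png",im[c][:,:,::-1])
a=cv2.resize(im["side"][220:340,180:320,::-1],(700,600),interpolation=cv2.INTER_CUBIC);cv2.imwrite("pics/s11c.png",a)
a=cv2.resize(im["top"][90:310,110:400,::-1],(790,600),interpolation=cv2.INTER_CUBIC);cv2.imwrite("pics/t11c.png",a)
M=soft(im["top"],(201,220),"top")
b=im["top"]
m=((cv2.cvtColor(b,cv2.COLOR_RGB2HSV)[:,:,2]>135)&(cv2.cvtColor(b,cv2.COLOR_RGB2HSV)[:,:,1]<90)).astype(np.uint8)
n,l=cv2.connectedComponents(m);k=l[220,201];print("k",k,(l==k).sum())
mm=cv2.morphologyEx((l==k).astype(np.uint8),cv2.MORPH_CLOSE,np.ones((7,7),np.uint8)).astype(float)
L=[box(-.032,.032,-.07,.07,.036,.0361)]
print(fit({"top":mm},B(L),[.5333,.266,-.4065]))
```

```text
relax t 30.15 p [0.5334, 0.2661, 0.0443] F [-1.23, -0.5, 0.66] M [-0.09, -0.01, -0.0] gap 0.0623
open t 30.51 p [0.5332, 0.266, 0.0441] F [0.47, 0.07, -0.65] M [-0.0, 0.04, 0.01] gap 0.0851
clear t 33.12 p [0.5002, -0.118, 0.2497] F [-0.29, 0.23, 0.12] M [0.03, -0.03, -0.02] gap 0.085
k 63 1131
(array([ 0.53275104,  0.26683109, -0.40640197]), np.float64(17.07916955017301))
```

View pics/s11c.png

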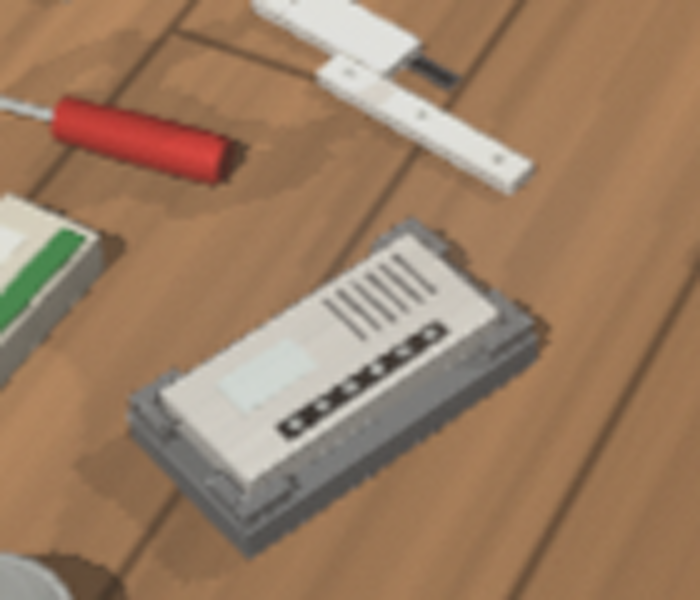

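View pics/t11c.png

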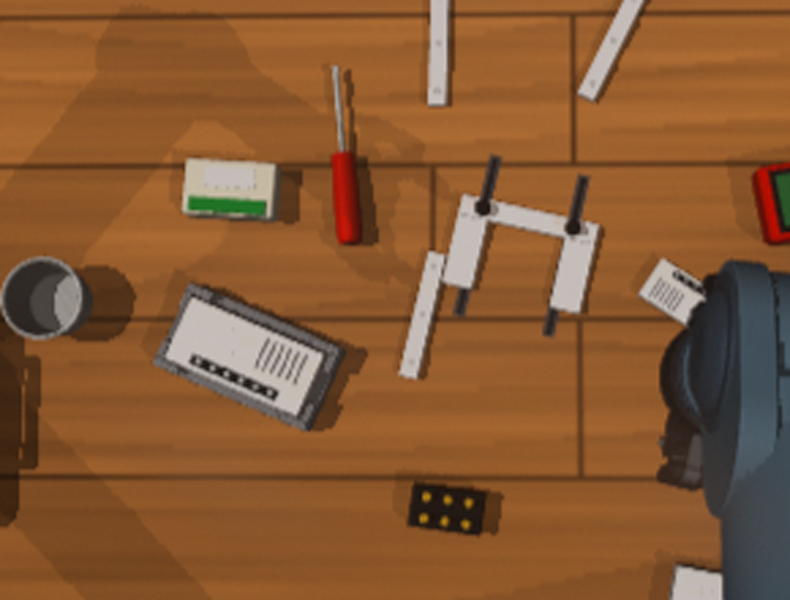

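The controller lies flat between the four corners, about (250,360) in the side crop and (250,355) in the top crop. Nothing else has visibly moved. One quick pixel check on the stop and the other things, then I hand in.

Run:
```python
from h import *
a=cv2.imread("pics/top0.png");b=cv2.imread("pics/top11.png")
for n,(r0,r1,c0,c1) in dict(stop=(155,212,268,335),rail=(180,230,254,275),relay=(145,175,174,215),fuse=(262,290,256,292),tin=(180,218,106,146)).items():
    f=lambda i:cv2.cvtColor(i[r0:r1,c0:c1],cv2.COLOR_BGR2GRAY).astype(np.float32)
    s,r=cv2.phaseCorrelate(f(a),f(b),cv2.createHanningWindow((c1-c0,r1-r0),cv2.CV_32F)); print(n,np.round(s,2),round(r,2))
sign_off()
```

```text
stop [ 0.   -0.02] 1.01
rail [0.   0.04] 0.95
relay [ 0.5  -0.01] 0.98
fuse [-0.04 -0.03] 0.99
tin [-0.01 -0.04] 0.93
the job is handed in; nothing more can be done
```

The job is handed in at about 33 s of the 61 s. The controller was slid against the rail, squared against both arms of the stop and released. I then re-gripped it across the middle, lifted it out and laid it in the cradle.

**Checks that agreed:**
- **In the corner (top camera):** the controller was within 0.6 mm of the rail, 0.2 mm of the stop faces and 0.0014 rad of square. The push on the stop was about 7 N, against its 14 N limit. Its image shift from start to finish was 0.02 px at most.
- **In the cradle:** it touched down at the expected floor height. After release, the top fit put it within about 1 mm of the cradle centre. Both views show it flat between the four corners.

**Checks that failed or disagreed:**
- **Jam against the rail:** my first slide along the rail locked by friction, pressing down with up to about 61 N and sideways with about 49 N at the wrist. That stretch was not gentle. I backed off, opened the fingers and raised them. Pushing with one finger alone after that took about 1–3 N until it met the stop.
- **Side camera in the corner:** its fit was off by 2–5 mm. I put that down to the controller's outline merging with the stop and shadow, and relied on the top camera and the force readings.
- **Relay:** it showed an apparent 0.5 px shift, about 1.3 mm. The arm never went near it, so this is probably a shadow change.
- **Not measured:** the multimeter, bottle, wrench and screwdriver were not in the pixel check. The screwdriver looked unmoved by eye in the final view; the arm never went near the other three.

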